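# Square the work board into the fence

### The job

On the jeweller's bench, push the wooden work board that carries the copper plate across the bench top into the corner of the steel fence, so that its long edge lies flush against the long bar and its short edge flush against the short bar. Push it only, with the fingers: do not lift it, do not touch the silver frame on top of the copper, and leave the other things on the bench where they are. Finish with the board home and the hand clear of it.

Things in the scene. Friction and masses are not known exactly. Their poses are not given: they have to be found in the camera images.
- board: Loose dark wooden work board, 100 mm (its x) by 130 mm (its y), 18 mm high plus a 2 mm copper plate (top 20 mm above the bench); about 0.5 kg, slides flat on the bench. Origin: centre of the underside, z up. It starts 45 to 90 mm short of home along both fence axes, turned up to 0.35 rad from square to the fence.
- frame: Silver arch-shaped frame soldered on the copper plate, part of the board, reaching 6 to 10 mm above the copper. Origin: on the copper over the middle of the board, 20 mm above the board's origin; axes as the board's. It reaches 30 mm from the origin in x and 43 mm in y, so it stays at least 20 mm inside the board's edges. Not to be touched.
- fence: L of two steel bars, 20 mm wide, 16 mm high, fixed to the bench. Origin: on the bench where the board's origin belongs when home, axes then parallel to the board's; x points away from the robot within 0.35 rad. Long bar along y: stop face at x = +50 mm, y from -115 to +85 mm. Short bar along x: stop face at y = +65 mm, x from -60 to +50 mm. Open on the -x and -y sides.
- jar: Bystander: amber glass jar with black cap, 42 mm diameter, 55 mm tall, standing loose. Origin: centre of its underside.
- block: Bystander: dark steel bench block, 60 by 60 by 22 mm, loose. Origin: centre of its underside.
- punch: Bystander: steel doming punch standing upright, 24 mm diameter at most, 62 mm tall, loose. Origin: centre of its underside.
- burstand: Bystander: stepped wooden bur stand, 80 mm (x) by 120 mm (y), 45 mm high, thin burs rising to about 85 mm; loose. Origin: centre of its underside. It stands beyond the short bar, on the fence's +y side.
There are look-alikes about, which are no part of the job. Of the things shaped like the board, the wooden one is meant.

How it is judged:
By the outcome, as a careful person would: the job done as asked, in the order asked, and still so for the second after the job is handed in, with the robot touching nothing.
It also fails if it takes over 51 s, if anything falls off the work surface, if the arm or the gripper's body presses on something with over 40 N, if the wrist force passes 120 N, or if a joint passes its speed limit or range.

### The arm

A 6-joint arm with a two-finger parallel gripper is mounted at the origin on the work surface. World frame = base frame: x ahead of the robot, y to its left, z up, the work surface at z = 0. Lengths are in m, angles in rad, forces in N, time in s.
With the tool pointing down it reaches from about 0.3 to 0.85 m from the base axis. Payload 4.2 kg.
Tool frame: the origin (TCP) lies midway between the tips of the shut fingers; the grasp point (between the pads) lies 19 mm behind it; z points along the fingers, y is the line along which they close (so a half turn about z gives the same grasp; the last joint's range is limited). The gripper opens to 91 mm and grips with 3 to 60 N. Pads are 32 mm wide; open, the fingers measure 118 mm over their backs; the gripper's body (76 mm by 178 mm) begins 60 mm behind the grasp point.
Start: joints at [1.209, 0.32, 1.565, -0, 1.257, -0.02], TCP at [0.193, 0.542, 0.214] pointing down, gripper open.
Joint ranges: [-3.11, 3.11], [-0.84, 2.01], [0.21, 2.61], [-1.34, 4.49], [0.05, 2.63], [-2.56, 2.56]. Speed limits (rad/s): [2.57, 2.57, 3.14, 3.14, 3.14, 3.14].

### API

Orientations are given as a unit quaternion [x, y, z, w].
In Python, from bench import * gives the robot as it stands. Calls block until the motion is done:
- movep(position, orientation): joint-space move of the TCP to a pose.
- line_to(position, frame=None, vel=0.15): straight line of the TCP; frame=None keeps the orientation; vel is the mean speed in m/s.
- set_joints(angles): joint-space move.
- grip(opening): finger opening in m; the grip force is fixed at half the most; returns when the fingers have stopped.
- hold(seconds).
- solve_ik(position, orientation): joint angles nearest the present ones, or None.
- camera(name): name is "scene" or "top" or "wrist"; returns the picture (400x640x3 uint8, red, green, blue); there is no depth.
- camera_model(name): a dict with "K" (3x3 intrinsics, pixels), "extrinsics" (4x4, takes a point from world to camera coordinates); the wrist camera has in their place "mount" (4x4, takes a point from camera to tool coordinates, whose origin is the TCP and whose axes are the flange's). Camera axes: x right, y down, z forward; pixel columns grow to the right and rows downward; lengths in m; the calibration is good to about 2 mm. A picture is of the moment at which its call begins: read the wrist's pose just before it. camera_model takes no time and is no camera call.
A pose or a line that the arm cannot do raises Unreachable and nothing moves.
- job_done(): hands the job in; it is judged then, once.
Trained networks look in the newest picture that a camera, given by its name, has taken for a name from the list of things; names that differ only in an ending like _2 or _b are one class to them, and where a whole thing is asked for, a point or a joint stands for the part that bears it (a point fixed in the world has none). Each returns a list of dicts, best first, with "score" (0 to 1); they miss things now and then, are a little off and sometimes report something else, mostly with a low value. They report only what shows in the picture. A call takes as long as a camera call. They do not tell look-alikes from the thing itself.
- find_in(camera, query): "centre" ([x, y, z] in m, in world coordinates, good to about 4 mm: the middle of the surface that is visible of it).
- outline_of(camera, query): "region" (400x640 bool, what is visible of it).
- mark_of(camera, query): "centre" ([x, y, z] in m, in world coordinates, good to about 4 mm: a listed point, or the origin of a listed thing).
Readings, each from a call of its own:
- current_time_s(): time.
- current_joints(): joint angles.
- current_dq(): joint speeds.
- current_tau(): joint torques, N m.
- current_position(): TCP position.
- current_tcp_rot(): TCP orientation.
- current_force(): force on the tool from outside, world axes, zero at the start.
- current_torque(): the same for the moment, N m.
- current_finger_gap(): finger opening in m.
- current_gripper_force(): force on a finger pad.
Only numpy, scipy, OpenCV 4.12 (cv2) and the standard library are available. Lean on these libraries where they do the work, as an engineer would, in place of code of your own. Each camera call takes 0.05 s, during which the arm holds its last target. There are 200 camera calls.

## Working session

There is one attempt and no reset: what is moved stays moved. The work goes in short steps, each a Python script; the robot and the scene stay as the last script left them, time stands still between calls to the robot, and variables do not carry over. Pictures are saved under pics/ and viewed, at most 10 in all, crops included, and the job is handed in when it is done.

```bash
mkdir -p pics; ls; python3 - <<'E'
from bench import *
import cv2,numpy as np
a=camera("top");b=camera("scene")
cv2.imwrite("pics/top0.png",a[:,:,::-1]);cv2.imwrite("pics/scene0.png",b[:,:,::-1])
for c in("top","scene"):
  m=camera_model(c);E=m["extrinsics"];K=m["K"]
  print(c,np.round(K,1).tolist(),np.round(E,3).tolist())
  for q in("board","frame","fence","jar","block","punch","burstand"):
    for d in mark_of(c,q)[:3]:
      p=np.array(d["centre"]);h=K@(E@np.r_[p,1])[:3];print(q,round(d["score"],2),np.round(p,3),np.round(h[:2]/h[2]))
print(current_time_s(),current_tcp_rot())
E
```

```text
pics
top [[380.4, 0.0, 317.0], [0.0, 380.4, 196.1], [0.0, 0.0, 1.0]] [[-0.015, -0.999, -0.033, 0.042], [-0.989, 0.02, -0.148, 0.569], [0.149, 0.03, -0.988, 0.873], [0.0, 0.0, 0.0, 1.0]]
board 0.74 [0.344 0.129 0.004] [279. 291.]
board 0.71 [ 0.544 -0.001 -0.002] [331. 209.]
board 0.68 [ 0.385 -0.139  0.001] [389. 272.]
frame 0.61 [0.341 0.13  0.021] [278. 293.]
frame 0.54 [ 0.385 -0.14   0.02 ] [391. 273.]
frame 0.5 [0.545 0.005 0.018] [329. 207.]
jar 0.66 [ 0.629 -0.246  0.001] [428. 173.]
block 0.94 [0.75  0.003 0.002] [328. 129.]
scene [[380.9, 0.0, 321.7], [0.0, 380.9, 199.0], [0.0, 0.0, 1.0]] [[0.177, 0.984, -0.002, -0.126], [0.618, -0.113, -0.778, -0.323], [-0.766, 0.136, -0.629, 1.277], [0.0, 0.0, 0.0, 1.0]]
board 0.72 [ 0.379 -0.145  0.   ] [242. 170.]
board 0.57 [0.549 0.002 0.003] [310. 205.]
board 0.55 [0.345 0.127 0.   ] [344. 153.]
frame 0.73 [0.548 0.002 0.02 ] [310. 199.]
frame 0.71 [ 0.385 -0.141  0.018] [243. 166.]
frame 0.44 [0.345 0.129 0.015] [345. 148.]
fence 0.94 [ 0.609  0.067 -0.001] [344. 221.]
fence 0.65 [ 0.564  0.264 -0.002] [423. 198.]
jar 0.7 [ 0.632 -0.241 -0.003] [196. 248.]
block 0.55 [ 0.75   0.002 -0.001] [326. 276.]
punch 0.83 [ 0.738  0.124 -0.003] [388. 263.]
punch 0.36 [ 0.753  0.004 -0.006] [328. 278.]
burstand 0.74 [0.56  0.265 0.002] [423. 195.]
burstand 0.67 [0.548 0.    0.002] [309. 205.]
0.8 [1.70074174e-01 9.85431263e-01 3.95887367e-05 1.80209287e-05]
```

View pics/top0.png

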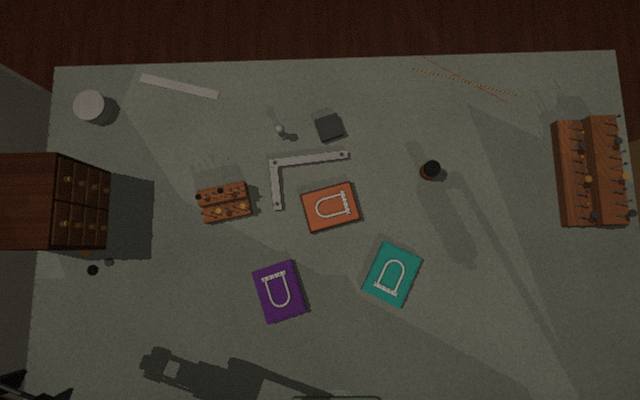

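View pics/scene0.png

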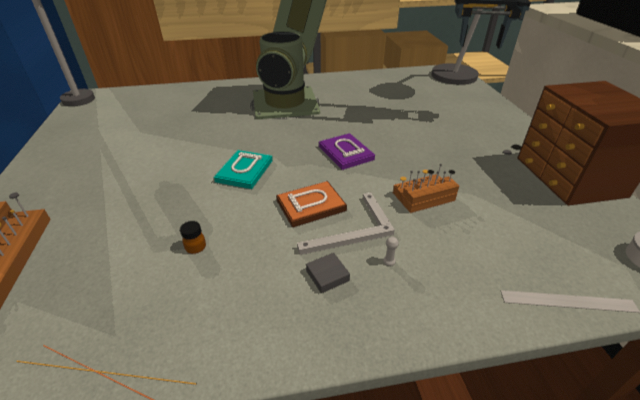

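The top view shows three board look-alikes: purple at (278,291), teal at (392,273), and orange-brown at (331,207), which sits by the fence corner at (275,165). By the description the orange-brown one should be the wooden one. I'll check it with a close rectified crop and the outlines.

```bash
cat > h.py <<'E'
from bench import *
import cv2,numpy as np
def plane_h(c,z,K=None,E=None):
    m=camera_model(c) if K is None else None
    K=m["K"] if K is None else K; E=m["extrinsics"] if E is None else E
    P=np.asarray(K)@np.asarray(E)[:3]
    return np.c_[P[:,0],P[:,1],P[:,2]*z+P[:,3]]   # (x,y,1)->pixel
def wrist_E():
    from scipy.spatial.transform import Rotation as R
    T=np.eye(4);T[:3,:3]=R.from_quat(current_tcp_rot()).as_matrix();T[:3,3]=current_position()
    return np.linalg.inv(T@np.asarray(camera_model("wrist")["mount"]))
# rectified map: 2 px/mm, col=(y1-y)*2000,row=(x1-x)*2000
def rect(img,H,x1,y1,w,h,s=2000):
    A=np.array([[0,-1/s,x1],[-1/s,0,y1],[0,0,1]])
    return cv2.warpPerspective(img,H@A,(w,h),flags=cv2.INTER_CUBIC|cv2.WARP_INVERSE_MAP)
def world_poly(mask,H):
    c=max(cv2.findContours(mask.astype(np.uint8),cv2.RETR_EXTERNAL,cv2.CHAIN_APPROX_NONE)[0],key=cv2.contourArea)
    return cv2.perspectiveTransform(c.astype(np.float32),np.linalg.inv(H))[:,0]
E
python3 - <<'E'
from h import *
print(np.round(camera_model("wrist")["mount"],3).tolist())
# above board with camera; tool down, closing along... keep start yaw
movep([0.50,0.02,0.36],[0.70710678,0.70710678,0,0]) if solve_ik([0.50,0.02,0.36],[0.70710678,0.70710678,0,0]) is not None else movep([0.50,0.02,0.36],[0,1,0,0])
E=wrist_E();im=camera("wrist");K=camera_model("wrist")["K"]
np.savez("w0.npz",E=E,K=K,im=im)
print(current_time_s(),current_joints(),current_tcp_rot())
cv2.imwrite("pics/w0.png",im[:,:,::-1])
cv2.imwrite("pics/r0.png",rect(im,plane_h("",0.018,K,E),0.72,0.16,700,560)[:,:,::-1])
for q in("board","fence"):
  for c in ("wrist","top"):
    if c=="top": camera("top"); H=plane_h("top",0.019 if q=="board" else .016)
    else: H=plane_h("",0.019 if q=="board" else .016,K,E)
    for d in outline_of(c,q)[:3]:
      p=world_poly(np.asarray(d["region"]),H);r=cv2.minAreaRect((p*1000).astype(np.float32));print(q,c,round(d["score"],2),np.round(r[0],1),np.round(r[1],1),round(r[2],2))
E
```

```text
[[-0.0, -0.958, -0.288, 0.084], [1.0, -0.001, 0.001, -0.0], [-0.001, -0.288, 0.958, -0.17], [0.0, 0.0, 0.0, 1.0]]
3.075 [1.83293992e-02 1.42122932e-01 1.44197024e+00 2.58137124e-04
 1.55802255e+00 1.69730158e-02] [ 7.06628225e-01  7.07584954e-01 -9.85359016e-05 -2.74494225e-04]
board wrist 0.8 [543.9   4.6] [ 98.9 129.9] 14.77
board wrist 0.62 [ 381.1 -135.5] [108.9 130. ] 63.81
board wrist 0.62 [343.4 130.2] [132.5 100.7] 17.8
board top 0.74 [ 390.8 -190.6] [38.  84.6] 87.23
board top 0.58 [344.3 128.9] [129.5 103.3] 18.1
board top 0.54 [520.2 -51.5] [38.9 24.5] 88.95
fence wrist 0.94 [611.8  52.5] [131.6 197.3] 5.31
```

View pics/r0.png

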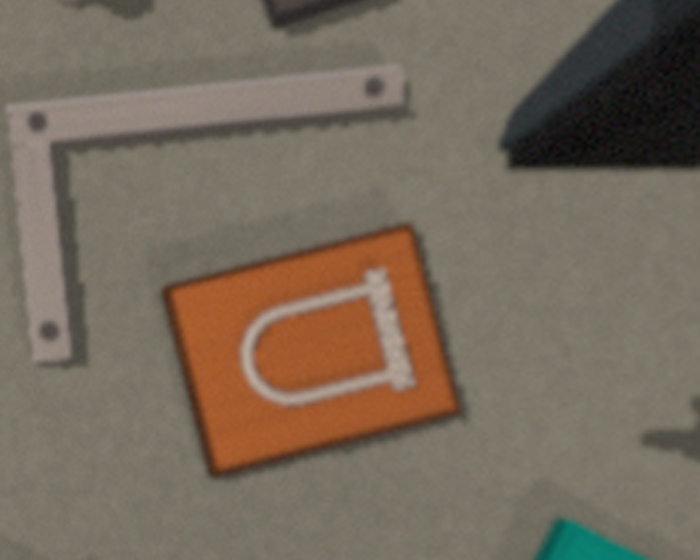

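View pics/w0.png

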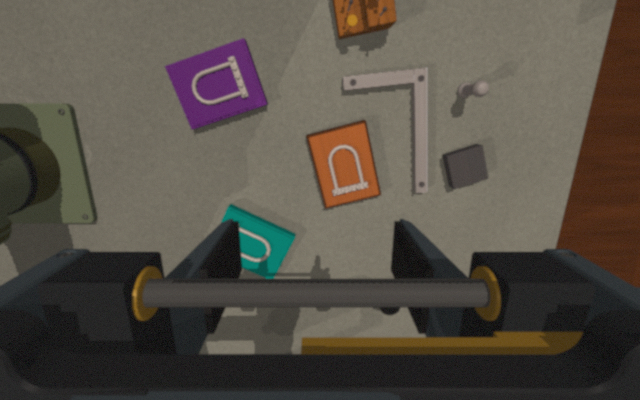

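The view confirms the choice: the orange-brown board has a dark wood rim and copper-coloured top, with corners at rectified px (165,288), (411,228), (460,408) and (212,474). The purple and teal ones are decoys. The fence yaw is about 0.094 with home at about (0.605, 0.067), and the board sits 67 and 56 mm short, turned 0.16. Next is the first push: two open fingers on the long near edge, moving along fence +x.

```bash
cat >> h.py <<'E'
from scipy.spatial.transform import Rotation as R
YAW=0.094; HOME=np.array([.6054,.0670]); Rf=np.array([[np.cos(YAW),-np.sin(YAW)],[np.sin(YAW),np.cos(YAW)]])
def W(x,y,z): return [*(HOME+Rf@np.array([x,y])/1000),z/1000]
def quat(th): # closing axis at world angle th, tool down
    y=np.array([np.cos(th),np.sin(th),0]);z=np.array([0,0,-1.]);return R.from_matrix(np.c_[np.cross(y,z),y,z]).as_quat()
def push(f,a,b,axis,lim=10,step=1.0):
    """steps in mm from a to b until the force along -axis passes lim"""
    f0=Rf.T@np.asarray(current_force())[:2]
    for s in np.arange(a,b+.01,step):
        line_to(f(s),vel=.02); F=Rf.T@np.asarray(current_force())[:2]-f0
        print(round(float(s),1),np.round(F,1),end="; ")
        if -F[axis]>lim: break
    print(); return s
E
python3 - <<'E'
from h import *
q=quat(YAW+np.pi/2)
movep(W(-160,-56,90),q);grip(.075)
line_to(W(-160,-56,7),vel=.15)
print(current_time_s(),current_position(),current_force(),current_finger_gap())
line_to(W(-140,-56,7),vel=.08);print(current_force())
line_to(W(-76,-56,7),vel=.05);print(current_force())
push(lambda s:W(s,-56,7),-75,-55,0)
print(current_time_s(),current_position())
line_to(W(-100,-56,7));line_to(W(-100,-56,90),vel=.2)
# look at second edge
movep(W(-60,-60,250),quat(YAW))
E=wrist_E();im=camera("wrist");K=camera_model("wrist")["K"]
cv2.imwrite("pics/r1.png",rect(im,plane_h("",0.018,K,E),0.72,0.16,700,560)[:,:,::-1])
for d in outline_of("wrist","board")[:3]:
  p=world_poly(np.asarray(d["region"]),plane_h("",.019,K,E));r=cv2.minAreaRect((p*1000).astype(np.float32));print(round(d["score"],2),r,Rf.T@(np.array(r[0])-HOME*1000))
print(current_time_s())
E
```

```text
6.05 [ 0.45190123 -0.00380272  0.00737527] [ 0.04788794  0.14690935 -0.50186611] 0.07494177768967074
[-0.5535754   0.40305368 -0.1460071 ]
[-1.48977548 -0.03142227 -0.22260564]
-75.0 [-2.6 -0.9]; -74.0 [-4.5 -0.1]; -73.0 [-1.7  0.5]; -72.0 [-0.9 -0.2]; -71.0 [-1.2  0.6]; -70.0 [-0.6  0.3]; -69.0 [-0.2 -0. ]; -68.0 [-0.1  0.7]; -67.0 [-0.   0.6]; -66.0 [-0.7 -0. ]; -65.0 [-0.2 -0.4]; -64.0 [-1.3 -0.6]; -63.0 [-4.1 -1. ]; -62.0 [-6.4 -0.3]; -61.0 [-8.4 -0.7]; -60.0 [-8.9 -1. ]; -59.0 [-12.2  -1.2]; 
12.1333 [0.54706841 0.00527195 0.00700906]
0.75 ((345.55096435546875, 129.6058349609375), (133.81089782714844, 101.7851333618164), 17.78158950805664) [-252.82558193   86.71930015]
0.64 ((612.156005859375, 2.752716064453125), (102.67375946044922, 130.96360778808594), 5.420665740966797) [  0.69582497 -64.5977781 ]
0.64 ((370.3565979003906, -118.51309967041016), (90.66300201416016, 93.84591674804688), 63.641578674316406) [-251.41830676 -162.63254916]
14.625
```

The board is flush against the long bar: fitted angle 5.4°, x_f ≈ 0.7 mm, y_f ≈ -65 mm. Now the +y push.

```bash
python3 - <<'E'
from h import *
q=quat(YAW)
movep(W(-5,-168,90),q);grip(.06)
line_to(W(-5,-168,7),vel=.15);print(current_force())
line_to(W(-5,-150,7),vel=.08);print(current_force())
line_to(W(-5,-90,7),vel=.05);print(current_force())
push(lambda s:W(-5,s,7),-89,-68,1)
print(current_time_s(),current_position())
line_to(W(-5,-115,7));line_to(W(-5,-115,90),vel=.2)
movep(W(-60,-60,250),quat(YAW))
E=wrist_E();im=camera("wrist");K=camera_model("wrist")["K"]
cv2.imwrite("pics/r2.png",rect(im,plane_h("",0.017,K,E),0.70,0.16,800,600,3000)[:,:,::-1])
for d in outline_of("wrist","board")[:3]:
  p=world_poly(np.asarray(d["region"]),plane_h("",.019,K,E));r=cv2.minAreaRect((p*1000).astype(np.float32));print(round(d["score"],2),r,Rf.T@(np.array(r[0])-HOME*1000))
print(current_time_s())
E
```

```text
[ 1.28166463 -0.49250122  0.28903379]
[ 0.41092563 -0.25565742  0.77480905]
[-0.67121935 -3.14879327  1.721014  ]
-89.0 [-0.7 -0.9]; -88.0 [-1.4 -1.7]; -87.0 [-0.7 -2.3]; -86.0 [-1.4 -1.8]; -85.0 [-0.4 -2.8]; -84.0 [-0.8 -6.2]; -83.0 [-0.6 -9.1]; -82.0 [ -1.2 -11.1]; 
20.3083 [ 0.60907546 -0.01829329  0.0071119 ]
0.76 ((377.3963317871094, -120.92137908935547), (86.65914916992188, 107.51647186279297), 65.027099609375) [-244.63569655 -165.69095753]
0.74 ((345.7037658691406, 129.7540283203125), (136.03924560546875, 102.95314025878906), 17.60095977783203) [-252.65954533   86.85249707]
0.67 ((605.6178588867188, 64.79022979736328), (101.11103057861328, 129.58607482910156), 5.779542922973633) [ 0.00948446 -2.22046321]
22.0833
```

View pics/r2.png

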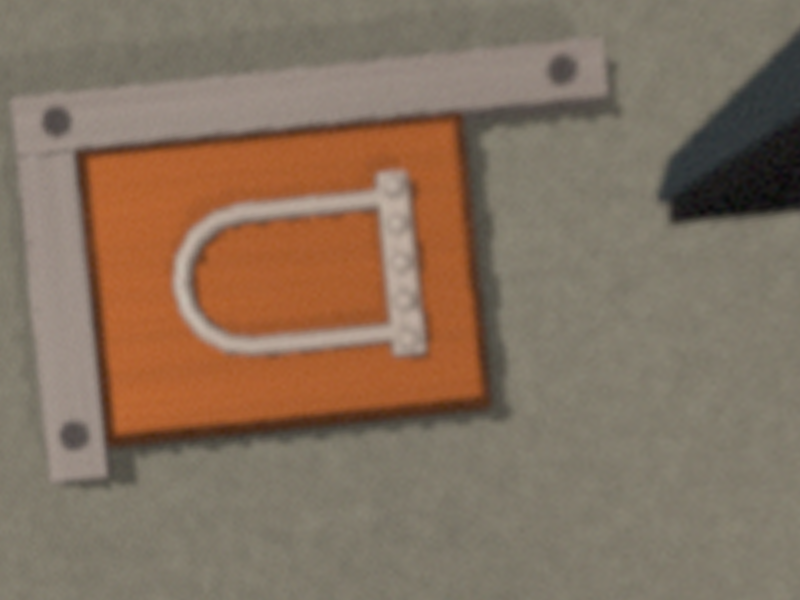

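The board sits in the corner with no visible gaps: top-left corner at px (80,152) against both bars. There is time left, so one firmer confirming press on each side will take out any sub-millimetre gap.

```bash
python3 - <<'E'
from h import *
movep(W(-95,0,70),quat(YAW+np.pi/2));grip(.075)
line_to(W(-95,0,7),vel=.15);line_to(W(-69,0,7),vel=.08)
push(lambda s:W(s,0,7),-68,-52,0,18)
line_to(W(-95,0,7));line_to(W(-95,0,90),vel=.2)
print(current_time_s())
movep(W(-5,-110,90),quat(YAW));grip(.06)
line_to(W(-5,-110,7),vel=.15);line_to(W(-5,-87,7),vel=.08)
push(lambda s:W(-5,s,7),-86,-72,1,18)
line_to(W(-5,-115,7));line_to(W(-5,-115,90),vel=.2)
movep(W(-60,-60,250),quat(YAW))
E=wrist_E();im=camera("wrist");K=camera_model("wrist")["K"]
cv2.imwrite("pics/r3.png",rect(im,plane_h("",0.017,K,E),0.70,0.16,800,600,3000)[:,:,::-1])
cv2.imwrite("pics/top3.png",camera("top")[:,:,::-1])
print(current_time_s())
E
```

```text
-68.0 [0.7 1.4]; -67.0 [1.7 1.2]; -66.0 [1.8 0.8]; -65.0 [1.1 1. ]; -64.0 [-0.8  0.8]; -63.0 [-3.8  0.9]; -62.0 [-7.3  0.8]; -61.0 [-8.6  0.7]; -60.0 [-10.2   0.3]; -59.0 [-11.9   0.3]; -58.0 [-13.6   0.8]; -57.0 [-14.7  -0.3]; -56.0 [-17.    0.5]; -55.0 [-19.4   0.4]; 
29.3667
-86.0 [-1.3 -0.5]; -85.0 [-0.7 -3.8]; -84.0 [-1.7 -7.1]; -83.0 [ -1.2 -10. ]; -82.0 [ -0.8 -12.8]; -81.0 [ -0.9 -15.2]; -80.0 [ -0.6 -18.1]; 
35.7417
```

View pics/r3.png

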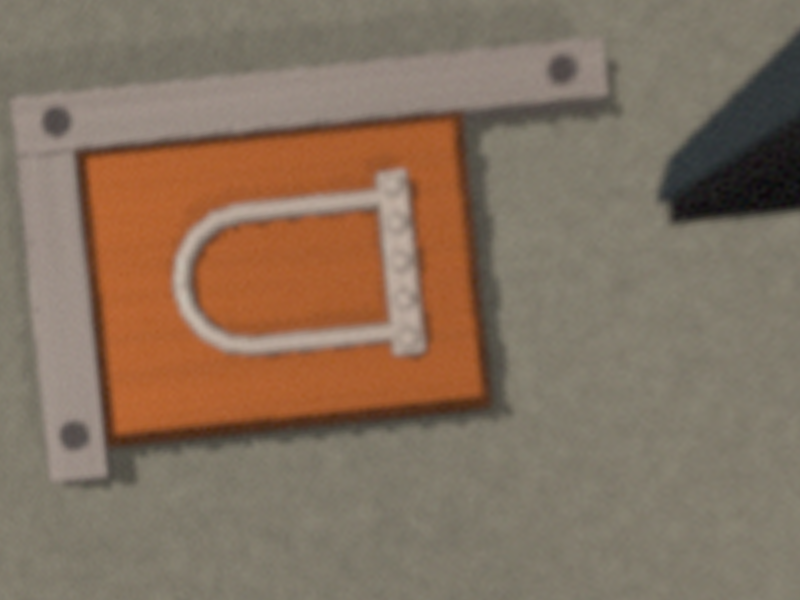

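View pics/top3.png

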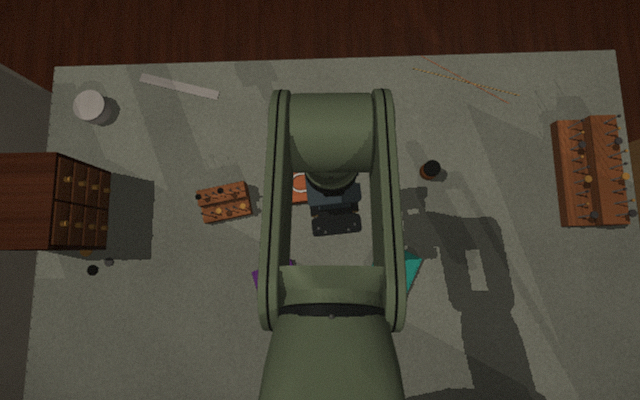

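The board has not moved since the first pass; its corner is still at px (80,152), flush on both bars. The jar at (430,170) and the bur stand at (224,203) are where they started, and the hand is high and clear. Handing in.

```bash
python3 -c "
from bench import *
print(job_done())"
```

```text
the job is handed in; nothing more can be done
None
```

The wooden board is pushed home, flush against both fence bars as far as the pictures show, with the hand clear and the job handed in at about 36 s; the jar and bur stand look unmoved, but the arm hid the block and punch in the last overview.

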